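# Unlock the treat tray and put its key back on the hook

## Task

Take the key with the square open bow off its hook, push it fully home in the keyhole on top of the shelf and turn it clockwise until the hidden bolt lets go and the treat tray springs open. Then turn the key back, draw it out and hang it on the same hook again. Leave the tray open, the jar and the bowl where they stand, and the ring and the clicker hanging on their hooks.

Things in the scene. Friction and masses are not known exactly. Their poses are not given: they have to be found in the camera images.
- key_bow (a point): The key, hanging tip down, 70 mm tall. Bow: upright square black plastic frame 34 wide (its y) x 9 thick (its x) x 40 mm tall; window 20 wide x 24 mm tall, the frame's sides 7 mm and top and bottom bars 8 mm. This point: centre of the window, 20 mm under the bow's top. Under the bow: steel collar 14 mm across, 4 tall; round neck 5 mm thick, 12 long; flat double bit 14.6 wide (y) x 4 thick (x) x 14 tall. Same either way round. z up. About 50 g.
- key_tip (a point): Lower end of the key's bit, on its axis, 50 mm under key_bow; same axes as key_bow.
- keyhole (a point): Centre of the key slot, on the top of the lock's steel face, 36 x 36 mm, 3 mm proud of the shelf. Slot 17 mm long along x (the shelf's front to back) x 6.4 mm along y, with a 3 mm bevel round it; straight down. Fully home, the collar rests on the face and the tip is 26 mm under this point; only within 2.5 mm of that can the key turn, and a turned key cannot be drawn out. x points to the shelf's back, y to its left seen from the front, z up.
- lock (a joint): Turn of the lock's plug in rad, 0 at rest, growing clockwise seen from above, stop at 1.45. Light return spring (under 0.1 N m). The key has about 0.17 rad of play in it before the plug follows. At about 0.9 the bolt is clear of the tray; back at 0 the key can be drawn out.
- tray (a joint): How far the tray under the shelf has come out towards its front, in m; 0 shut. The bolt holds it; when freed a spring pushes it out about 0.05 by itself.
- tray_front (a point): Top edge, middle, of the tray's front, under the shelf's front lip, 77 mm above the table; its bar handle stands 35 mm out from here, 27 mm lower. The aluminium shelf above is 660 mm wide (y) x 260 mm deep (x), its top 100 mm above the table.
- rail: Steel hook rail on the shelf: bar along its y, 12 mm thick, 260 mm long, 115 mm above its origin, on two posts. Its origin lies on the shelf top midway between the posts. Three hooks of 6 mm wire at y = -90, 0 and +90 mm: each leaves the bar level towards -x for 40 mm, then slants up at 40 degrees for 46 mm (35 out, 30 up), with a 9 mm ball at the end. Things hang on the level part, by the bend, about 34 mm from the bar's axis. x and y run as the shelf's.
- ring_mid (a point): Centre of the hung rubber ring, 74 mm across, 12 mm thick; its y lies across. Not to be moved off its hook.
- clicker_mid (a point): Centre of the hung clicker's case, 32 wide (y) x 16 thick (x) x 50 mm tall, with an eyelet 22 mm across above it.
- jar_mid (a point): Centre, 65 mm up, of the glass treat jar on the shelf: 86 mm across, 130 mm tall with its cap.
- bowl_mid (a point): Centre, 22 mm up, of the silicone bowl on the shelf: 124 mm across, 45 mm tall.
Things that resemble listed ones, but are neither listed nor needed, are in the scene too. What is shaped like the part that bears key_bow but white is not meant.

How it is judged (in metres and radians):
On the way, in this order (a step that is already met when the one before it is completed fails the run):
1. The key is fully home in the keyhole (z of key_tip in the frame of keyhole below -0.0235 m and horizontal distance between key_tip and keyhole below 0.004 m), for 0.1 s.
2. With the key still in the lock, the bolt has let go and the tray has sprung out 30 mm (value of joint tray above 0.03 m and z of key_tip in the frame of keyhole below -0.018 m and horizontal distance between key_tip and keyhole below 0.005 m), for 0.1 s.
At the end, for the whole second after the job is handed in: The key hangs tip down on the hook it came from (within 40 mm of where it hung, under 0.3 rad off upright), the tray is out at least 30 mm, the lock is back under 0.2 rad, the jar and bowl are within 20 mm and the ring and clicker within 30 mm of where they were (distance of key_bow from where it was at the start of the episode below 0.04 m and angle between key_bow's own z axis and vertical below 0.3 rad and value of joint tray above 0.03 m and value of joint lock below 0.2 rad and distance of each of jar_mid, bowl_mid from where it was at the start of the episode below 0.02 m and distance of each of ring_mid, clicker_mid from where it was at the start of the episode below 0.03 m); the robot touches nothing.
It fails at once if The jar or the bowl is pushed more than 20 mm (distance of any of jar_mid, bowl_mid from where it was at the start of the episode above 0.02 m).
It fails at once if The ring or the clicker is knocked more than 30 mm or off its hook (distance of any of ring_mid, clicker_mid from where it was at the start of the episode above 0.03 m).
It also fails if it takes over 61 s, if anything falls off the work surface, if the arm or the gripper's body presses on something with over 40 N, if the wrist force passes 120 N, or if a joint passes its speed limit or range.

## Robot

A 6-joint arm with a two-finger parallel gripper is mounted at the origin on the work surface. World frame = base frame: x ahead of the robot, y to its left, z up, the work surface at z = 0. Lengths are in mm, angles in rad, forces in N, time in s.
With the tool pointing down it reaches from about 250 to 775 mm from the base axis. Payload 4 kg.
Tool frame: the origin (TCP) lies at the very end of the fingers, on their centre line; the grasp point (between the pads) lies 19 mm behind it; z points along the fingers, y is the direction in which the jaws open and shut (so a half turn about z gives the same grasp; the last joint's range is limited). The gripper opens to 94 mm and grips with 3 to 60 N. Pads are 16 mm wide; open, the fingers measure 119 mm over their backs; the gripper's body (75 mm by 177 mm) begins 78 mm behind the grasp point.
Start: joints at [-1.204, 0.087, 1.371, -0, 1.684, -0.103], TCP at [248.99, -490.433, 205.506] pointing down, gripper open.
Joint ranges: [-3.1, 3.1], [-0.76, 2.03], [0.27, 2.55], [-1.08, 4.22], [0.17, 2.65], [-2.57, 2.57]. Speed limits (rad/s): [2.79, 2.79, 3.14, 3.14, 3.14, 3.14].

## Interface

Orientations are given as a 3x3 rotation matrix whose columns are the frame's x, y, z axes.
In Python, from rig import robot, camera gives the robot as it stands.
- The arm moves only by the shell command python3 -m pendant 'ROWS' [OPENING] [FORCE]. ROWS is JSON, a list of rows, each an object with "translation": the shift along the tool's x, y, z in mm, a list of three; "twist": the turn, a rotation vector about the tool's x, y, z in rad, a list of three. A call has 1 to 5 rows; each row is the pose to reach, as a shift and turn from the pose commanded when the call began, along the tool's axes at that moment; what a row does not reach only later rows make up. A row lasts 1/8 s, in which the tool goes at most 62.5 mm and 10.7 degrees, less where a joint would pass 70% of its speed; a pose out of reach is approached as far as the arm can. A call with a gripper value outside its range is refused whole. OPENING is the opening in per cent of the stroke, from 0 (shut) to 100 (fully open), set as the call begins (- or left out, the last holds). The fingers move at their own pace and stop on an object; FORCE is the grip in N (left out, the last holds). Time passes only in rows, so rows that repeat a pose let the fingers close. It gives the time, the measured TCP pose, the force and the opening at its end, in the units of the state.
- robot.state(): the state, without advancing time (a new reading comes with each control period).
- camera(name): name is "scene" or "side" or "wrist"; returns a dict with "pixels" (480x640x3 uint8, blue, green, red), "range_z" (480x640 float32, mm along the optical axis (not along the pixel's ray), 0 where there is no reading), "fx", "fy", "cx", "cy" (pixels), "world_from_camera" (4x4, takes a point from camera to world coordinates); the wrist camera has in their place "hand_eye" (4x4, takes a point from camera to tool coordinates, whose origin is the TCP and whose axes are the flange's). Camera axes: x right, y down, z forward; pixel columns grow to the right and rows downward; lengths in mm; the calibration is good to about 2 mm. A picture is of the moment at which its call begins: read the wrist's pose just before it.
- robot.hand_in(): hands the job in, once; it reports no verdict.
The state is a dict: "time_s": time; "joint_positions": joint angles; "dq": joint speeds; "joint_efforts": joint torques, N m; "tcp_pos": TCP position; "tcp_rot": TCP orientation; "ft_force": force on the tool from outside, world axes, zero at the start; "moment": the same for the moment, N m; "gripper_width": finger opening in mm.
Only numpy, scipy, OpenCV 4.12 (cv2) and the standard library are available. Lean on these libraries where they do the work, as an engineer would, in place of code of your own. Each camera call takes 0.05 s, during which the arm holds its last target. There are 200 camera calls.

## Working session

There is one attempt and no reset: what is moved stays moved. The work goes in short steps, Python scripts to look and compute and a shell command to move; the robot and the scene stay as the last step left them, time stands still between calls to the robot, and variables do not carry over. Pictures are saved under pics/ and viewed, about 8 in all and at most 12, crops included, and the job is handed in when it is done.

```bash
mkdir -p pics; cat > h.py <<'E'
import numpy as np, cv2
from rig import robot, camera
def snap(n):
    s=robot.state(); c=camera(n); c['s']=s
    if 'hand_eye' in c:
        T=np.eye(4); T[:3,:3]=np.array(s['tcp_rot']).reshape(3,3); T[:3,3]=s['tcp_pos']
        c['T']=T@np.array(c['hand_eye'])
    else: c['T']=np.array(c['world_from_camera'])
    return c
def cloud(c):
    z=c['range_z'].astype(float); v,u=np.mgrid[:480,:640]
    P=np.stack([(u-c['cx'])*z/c['fx'],(v-c['cy'])*z/c['fy'],z],-1)
    W=P@c['T'][:3,:3].T+c['T'][:3,3]; W[z<=0]=np.nan; return W
E
python3 - <<'E'
from h import *
import pickle
for n in('scene','side','wrist'):
    c=snap(n); pickle.dump({k:v for k,v in c.items()},open(n+'.pkl','wb')); cv2.imwrite(f'pics/{n}0.png',c['pixels'])
    print(n,c['T'].round(2).tolist(),c['fx'])
print(robot.state())
a=[cv2.imread(f'pics/{n}0.png') for n in('scene','side')]
E
```

```text
scene [[0.5, 0.65, -0.57, 1066.44], [0.86, -0.39, 0.32, -140.12], [-0.01, -0.66, -0.75, 734.43], [0.0, 0.0, 0.0, 1.0]] 529.0688369576123
side [[-0.78, -0.47, 0.42, 258.29], [-0.63, 0.59, -0.52, 563.21], [-0.0, -0.66, -0.75, 781.13], [0.0, 0.0, 0.0, 1.0]] 539.662309632583
wrist [[0.45, -0.86, -0.25, 320.91], [-0.89, -0.44, -0.12, -452.52], [-0.0, 0.28, -0.96, 383.68], [0.0, 0.0, 0.0, 1.0]] 366.42814674325757
{'time_s': 0.15, 'joint_positions': array([-1.20406881e+00,  8.77743400e-02,  1.37187690e+00,  7.39283665e-06,
        1.68361081e+00, -1.03110452e-01]), 'dq': array([-0.00010902, -0.00283414, -0.00454321, -0.00045753, -0.0005484 ,
        0.00037688]), 'joint_efforts': array([ 1.72044238e-03, -3.40642655e+01, -3.02793324e+01,  7.19727343e-02,
        3.04801238e-02, -1.12920191e-04]), 'tcp_pos': array([ 248.85063743, -490.01480625,  204.59433496]), 'tcp_rot': array([[ 8.91641338e-01,  4.52742061e-01, -5.91723922e-04],
       [ 4.52742412e-01, -8.91639990e-01,  1.56102090e-03],
       [ 1.79135107e-04, -1.65976928e-03, -9.99998607e-01]]), 'ft_force': array([ 0.55356052, -0.18952415,  1.45044767]), 'moment': array([-0.00078659,  0.02354246, -0.03528206]), 'gripper_width': 93.8529491785116}
```

View pics/scene0.png

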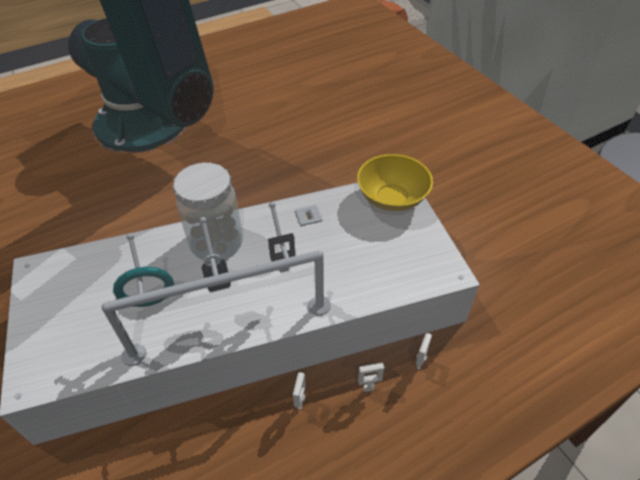

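View pics/side0.png

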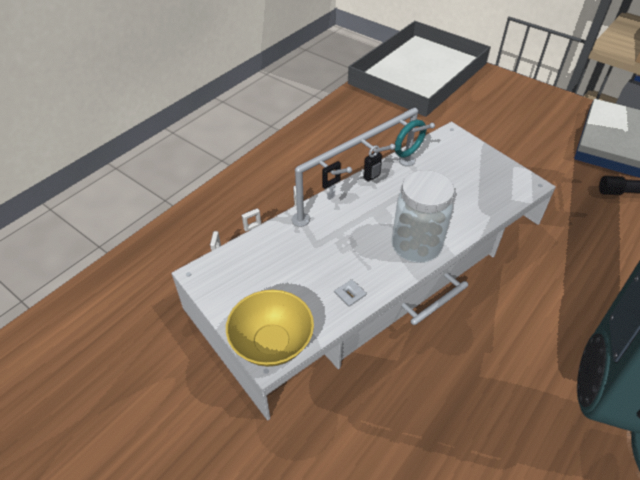

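The scene picture's key-like candidates are the black square bow at (282,247), the black clicker at (215,268), which has a case and eyelet, and the white decoys at (371,375), (300,390) and (424,350). I choose the black square bow at (282,247), on the hook nearest the bowl. The lock is at (308,215). Next I measure.

```bash
python3 - <<'E'
from h import *
import pickle
C={n:pickle.load(open(n+'.pkl','rb')) for n in('scene','side')}
W={n:cloud(C[n]) for n in C}
for n in W:
    w=W[n]; m=np.abs(w[...,2]-100)<5
    k,l,st,_=cv2.connectedComponentsWithStats(m.astype(np.uint8)); b=1+np.argmax(st[1:,4])
    p=w[l==b]; r=cv2.minAreaRect(p[:,:2].astype(np.float32)); print(n,'shelf z',np.median(p[:,2]),r, cv2.boxPoints(r).round(0).tolist())
px={'scene':dict(key=(270,232,297,262),lock=(296,206,322,224),clicker=(203,256,230,290),ring=(112,265,175,306),jar=(175,165,238,200),bowl=(355,155,435,210)),
'side':dict(key=(321,162,342,186),lock=(336,282,364,304),clicker=(364,152,383,180),ring=(392,118,430,160),jar=(402,172,455,210),bowl=(226,292,314,362))}
for n in px:
  for o,(a,b,c,d) in px[n].items():
    p=W[n][b:d,a:c].reshape(-1,3); im=C[n]['pixels'][b:d,a:c].reshape(-1,3)
    if o=='lock':
        q=p[(p[:,2]>101.5)&(p[:,2]<108)]
    elif o in('key','clicker'): q=p[(im.max(1)<75)&(p[:,2]>140)]
    else: q=p[p[:,2]>(200 if o=='jar' else 115)]
    if len(q): print(n,o,len(q),np.nanmedian(q,0).round(1),np.nanpercentile(q,3,axis=0).round(1),np.nanpercentile(q,97,axis=0).round(1))
  w=W[n]; r=w[(w[...,2]>205)&(w[...,2]<235)&(w[...,0]>400)]
  c,s,t=cv2.minAreaRect(r[:,:2].astype(np.float32)); print(n,'rail',len(r),c,s,t)
big=np.hstack([cv2.resize(C['scene']['pixels'][190:290,190:340],None,fx=2.66,fy=3,interpolation=2)[:300,:399],cv2.resize(C['side']['pixels'][145:345,290:440],(399,532))[:300*1]])
a=cv2.resize(C['scene']['pixels'][195:285,200:330],(780,540),interpolation=2)
cv2.imwrite('pics/crop1.png',a)
E
```

```text
scene shelf z 100.20799259385575 ((584.84033203125, -6.006988525390625), (661.4928588867188, 263.69305419921875), 76.99501037597656) [[382.0, -299.0], [639.0, -358.0], [788.0, 287.0], [531.0, 346.0]]
side shelf z 100.5776980254148 ((584.685791015625, -5.66339111328125), (663.361328125, 264.0423889160156), 76.83472442626953) [[381.0, -299.0], [638.0, -359.0], [789.0, 287.0], [532.0, 347.0]]
scene key 305 [658.2  31.7 218.4] [653.6  18.2 191.2] [664.1  47.6 227.1]
scene lock 301 [536.1 139.2 102.9] [516.6 120.6 101.6] [553.5 157.5 104.8]
scene clicker 278 [640.2 -53.4 197.7] [632.5 -67.4 160.8] [644.8 -40.2 204.8]
scene ring 1557 [ 625.6 -142.3  219.2] [ 610.5 -174.6  165.6] [ 660.2 -109.9  229.1]
scene jar 1829 [515.4 -12.3 230. ] [478.5 -49.2 208.5] [546.   20.9 231.6]
scene bowl 2279 [549.3 300.4 132.5] [516.4 224.5 116. ] [629.  336.3 145.8]
scene rail 6126 (572.0255126953125, -39.04130554199219) (271.8964538574219, 213.8878936767578) 77.06147766113281
side key 284 [654.8  39.7 212.9] [648.9  22.3 191.5] [662.   52.7 227.1]
side lock 405 [535.7 142.3 103.5] [517.2 122.9 101.7] [555.4 160.  105.8]
side clicker 309 [630.  -40.6 190. ] [623.1 -61.6 160.1] [640.5 -34.9 204.1]
side ring 879 [ 615.9 -139.2  201.5] [ 591.2 -184.1  145. ] [ 646.8 -104.3  239.1]
side jar 1814 [506.3  -4.  230.1] [471.5 -43.7 206.4] [541.3  25.6 232.3]
side bowl 3196 [595.  263.1 130.1] [517.9 226.3 115.8] [628.7 335.9 146.6]
side rail 3711 (571.2589111328125, -35.3428955078125) (271.1834716796875, 213.62132263183594) 76.37413024902344
```

View pics/crop1.png

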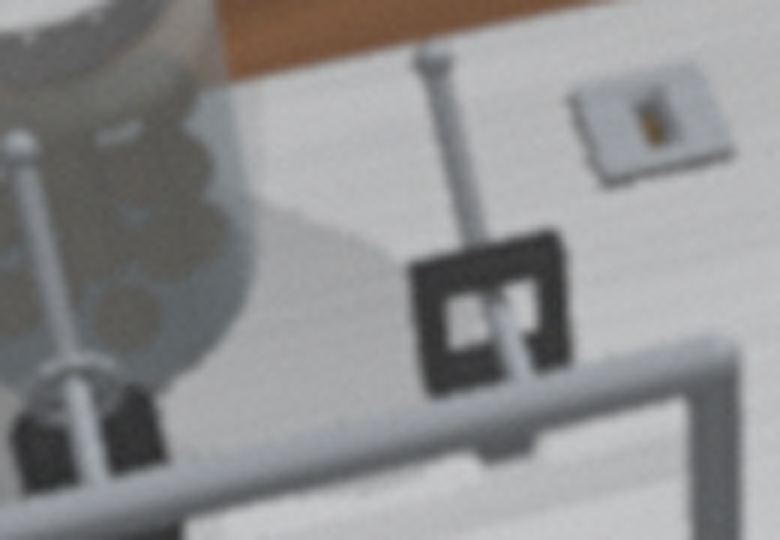

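The crop shows a black square bow with an open window at (490,310), on the hook nearest the bowl, with its steel bit below. The slot is at (652,125). The measured heights agree: shelf 100, face 103, bow top 227 (226 expected). Shelf yaw is about -13.1°. I now hover above the key.

```bash
cat > need.py <<'E'
import sys; from h import *
from scipy.spatial.transform import Rotation as R
x,y,z,yaw=map(float,sys.argv[1:5]); s=robot.state(); M=np.array(s['tcp_rot']); a=np.radians(yaw)
G=np.array([[np.cos(a),np.sin(a),0],[np.sin(a),-np.cos(a),0],[0,0,-1]])
print('t',s['time_s'],'shift',(M.T@(np.array([x,y,z])-s['tcp_pos'])).round(1),'twist',R.from_matrix(M.T@G).as_rotvec().round(3),'F',s['ft_force'].round(1),'w',round(float(s['gripper_width']),1),'tcp',s['tcp_pos'].round(1))
E
python3 -m pendant '[{"translation":[0,0,-62],"twist":[0,0,0]},{"translation":[0,0,-125],"twist":[0,0,-0.18]},{"translation":[60,-30,-125],"twist":[0,0,-0.36]},{"translation":[115,-55,-125],"twist":[0,0,-0.54]},{"translation":[170,-80,-125],"twist":[0,0,-0.72]}]' 70 30
python3 need.py 656.5 35.7 300 166.9
```

```text
time_s: 0.78
tcp_pos: [364.8, -341.1, 330.3]
tcp_rot: [[0.367, 0.93, 0.0], [0.93, -0.367, 0.0], [0.0, 0.0, -1.0]]
ft_force: [0.1, -0.4, -0.3]
gripper_width: 65.9
t 0.775 shift [457.5 132.9  30.4] twist [ 0.     0.    -1.718] F [ 0.1 -0.4 -0.3] w 65.9 tcp [ 364.8 -341.1  330.3]
```

```bash

python3 -m pendant '[{"translation":[60,16,0],"twist":[0,0,-0.18]},{"translation":[120,32,0],"twist":[0,0,-0.36]},{"translation":[180,48,0],"twist":[0,0,-0.54]},{"translation":[240,66,0],"twist":[0,0,-0.72]},{"translation":[300,84,0],"twist":[0,0,-0.9]}]'
python3 need.py 656.5 35.7 300 166.9
```

```text
time_s: 1.4
tcp_pos: [554.3, -93.6, 330.2]
tcp_rot: [[-0.501, 0.865, -0.0], [0.865, 0.501, -0.0], [-0.0, -0.0, -1.0]]
ft_force: [0.9, -1.3, 1.2]
gripper_width: 65.7
t 1.4 shift [ 60.7 153.2  30.2] twist [-0.     0.    -0.817] F [ 0.9 -1.3  1.2] w 65.7 tcp [554.3 -93.6 330.2]
```

```bash

python3 -m pendant '[{"translation":[20,45,0],"twist":[0,0,-0.18]},{"translation":[40,90,0],"twist":[0,0,-0.36]},{"translation":[55,125,10],"twist":[0,0,-0.54]},{"translation":[60.7,153,20],"twist":[0,0,-0.72]},{"translation":[60.7,153,30],"twist":[0,0,-0.817]}]'
python3 -m pendant '[{"translation":[0,0,0],"twist":[0,0,0]}]' >/dev/null
python3 need.py 656.5 35.7 300 166.9
python3 - <<'E'
from h import *
import pickle
c=snap('wrist'); pickle.dump(c,open('w1.pkl','wb')); cv2.imwrite('pics/w1.png',c['pixels'])
W=cloud(c); p=W.reshape(-1,3); im=c['pixels'].reshape(-1,3)
m=(np.abs(p[:,0]-656)<15)&(np.abs(p[:,1]-36)<28)&(p[:,2]>218)&(p[:,2]<240)&(im.max(1)<80)
q=p[m]; print(len(q),np.median(q,0),np.percentile(q,[3,97],axis=0)); r=cv2.minAreaRect(q[:,:2].astype(np.float32)); print(r)
m=(np.abs(p[:,0]-536)<28)&(np.abs(p[:,1]-140.7)<28)&(p[:,2]>101.7)&(p[:,2]<108)
q=p[m]; print('lock',len(q)); 
if len(q): print(cv2.minAreaRect(q[:,:2].astype(np.float32)),np.median(q[:,2]))
E
```

```text
time_s: 2.02
tcp_pos: [657.1, 35.1, 297.9]
tcp_rot: [[-0.974, 0.226, -0.003], [0.226, 0.974, 0.0], [0.003, -0.0, -1.0]]
ft_force: [0.2, -0.4, -0.1]
gripper_width: 65.6
t 2.15 shift [-0.1  2.2 -1.6] twist [-0.001 -0.004 -0.007] F [-0.2 -0.3  0.5] w 66.0 tcp [655.9  33.5 298.4]
614 [654.87668244  35.9722976  225.55886203] [[649.0069104   21.03256899 219.79178115]
 [661.18383719  51.17208387 227.0485624 ]]
((652.10302734375, 37.0882453918457), (33.555992126464844, 17.386213302612305), 72.011474609375)
lock 1392
((536.2710571289062, 140.52613830566406), (56.519981384277344, 54.460845947265625), 1.9207245111465454) 103.05541250652772
```

View pics/w1.png

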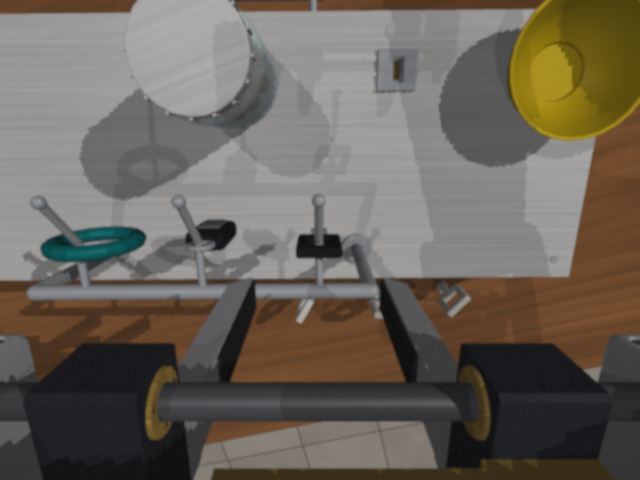

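The wrist view shows the key top at (320,245) between the fingers, the lock at (396,71), and the ring and clicker well clear. Now descend.

```bash

python3 -m pendant '[{"translation":[0.5,2.5,0],"twist":[0.001,0.004,-0.007]},{"translation":[0.5,2.5,45],"twist":[0.001,0.004,-0.007]},{"translation":[0.5,2.5,80],"twist":[0.001,0.004,-0.007]},{"translation":[0.5,2.5,109],"twist":[0.001,0.004,-0.007]},{"translation":[0.5,2.5,109],"twist":[0.001,0.004,-0.007]}]'
python3 need.py 656 36 189 166.9
python3 - <<'E'
from h import *
import pickle
c=pickle.load(open('w1.pkl','rb')); W=cloud(c); im=c['pixels']
p=W[232:262,290:350].reshape(-1,3); i=im[232:262,290:350].reshape(-1,3)
q=p[(i.max(1)<80)&(p[:,2]>223.5)]; print(len(q),q.mean(0),cv2.minAreaRect(q[:,:2].astype(np.float32)))
L=W[48:95,372:420]; m=np.isfinite(L[...,2])&(L[...,2]>101.8)&(L[...,2]<105); print(cv2.minAreaRect(L[m][:,:2].astype(np.float32)))
g=im[52:88,378:412].astype(int); print(im[69,380:415].sum(1))
v,u=68.5,398; z=np.nanmedian(L[m][:,2]); 
r=c['T'][:3,:3]@np.array([(u-c['cx'])/c['fx'],(v-c['cy'])/c['fy'],1]); o=c['T'][:3,3]; print(o+r*(103-o[2])/r[2])
E
```

```text
time_s: 2.82
tcp_pos: [654.8, 35.5, 189.0]
tcp_rot: [[-0.974, 0.227, -0.009], [0.227, 0.974, 0.0], [0.009, -0.002, -1.0]]
ft_force: [0.7, -0.5, 0.0]
gripper_width: 65.6
t 2.825 shift [-1.1  0.7 -0.1] twist [-0.002 -0.009 -0.   ] F [ 0.7 -0.5  0. ] w 65.6 tcp [654.8  35.5 189. ]
512 [655.66417218  36.06332331 225.69193589] ((656.1549682617188, 35.78263473510742), (33.37860870361328, 9.001457214355469), 76.36505126953125)
((536.5234985351562, 137.80532836914062), (40.33169937133789, 39.81345748901367), 76.4356689453125)
[373 377 375 375 377 373 376 376 375 374 376 366 341 283 212 155 131 137
 150 160 174 191 201 236 286 317 328 326 328 324 327 325 327 329 330]
[534.94053597 141.11562779 103.        ]
```

```bash

python3 -m pendant '[{"translation":[-1,0.6,0],"twist":[-0.002,-0.009,0]},{"translation":[-1,0.6,0],"twist":[-0.002,-0.009,0]}]'
python3 -m pendant '[{"translation":[0,0,0],"twist":[0,0,0]},{"translation":[0,0,0],"twist":[0,0,0]},{"translation":[0,0,0],"twist":[0,0,0]},{"translation":[0,0,0],"twist":[0,0,0]},{"translation":[0,0,0],"twist":[0,0,0]}]' 20 30
python3 need.py 656 36 189 166.9
```

```text
time_s: 3.08
tcp_pos: [658.4, 36.0, 194.3]
tcp_rot: [[-0.974, 0.226, 0.01], [0.226, 0.974, -0.0], [-0.01, 0.002, -1.0]]
ft_force: [0.0, -0.5, 1.0]
gripper_width: 65.6
time_s: 3.7
tcp_pos: [657.4, 36.0, 191.5]
tcp_rot: [[-0.974, 0.226, 0.005], [0.226, 0.974, -0.0], [-0.005, 0.001, -1.0]]
ft_force: [0.6, 0.6, 0.3]
gripper_width: 33.6
t 3.7 shift [ 1.4 -0.3  2.5] twist [0.001 0.005 0.001] F [0.6 0.6 0.3] w 33.6 tcp [657.4  36.  191.5]
```

Width is 33.6 mm, which matches the 34 mm bow, so it is held. I lift the wire into the window's middle, then follow the slant out.

```bash

python3 -m pendant '[{"translation":[0,0,-5],"twist":[0,0,0]},{"translation":[0,0,-9],"twist":[0,0,0]},{"translation":[3,0,-9],"twist":[0,0,0]},{"translation":[7,0,-10],"twist":[0,0,0]},{"translation":[12,0,-14],"twist":[0,0,0]}]'
python3 -m pendant '[{"translation":[10,0,-8.4],"twist":[0,0,0]},{"translation":[20,0,-16.8],"twist":[0,0,0]},{"translation":[30,0,-25],"twist":[0,0,0]},{"translation":[42,0,-35],"twist":[0,0,0]},{"translation":[55,0,-44],"twist":[0,0,0]}]'
python3 need.py 535.9 140.7 170 76.9
```

```text
time_s: 4.32
tcp_pos: [645.0, 38.9, 205.0]
tcp_rot: [[-0.974, 0.226, 0.004], [0.226, 0.974, -0.0], [-0.004, 0.001, -1.0]]
ft_force: [-0.2, 0.4, -0.8]
gripper_width: 33.7
time_s: 4.95
tcp_pos: [591.0, 51.4, 250.1]
tcp_rot: [[-0.974, 0.226, 0.006], [0.226, 0.974, -0.0], [-0.006, 0.001, -1.0]]
ft_force: [-0.3, -0.1, -0.4]
gripper_width: 33.5
t 4.95 shift [74.3 74.4 79.8] twist [0.005 0.004 1.572] F [-0.3 -0.1 -0.4] w 33.5 tcp [591.   51.4 250.1]
```

```bash

python3 -m pendant '[{"translation":[35,0,0],"twist":[0.005,0.004,0]},{"translation":[60,20,0],"twist":[0.005,0.004,0.18]},{"translation":[74.3,45,0],"twist":[0.005,0.004,0.36]},{"translation":[74.3,74.4,0],"twist":[0.005,0.004,0.54]},{"translation":[74.3,74.4,10],"twist":[0.005,0.004,0.72]}]'
python3 need.py 535.9 140.7 175 76.9
```

```text
time_s: 5.58
tcp_pos: [536.2, 142.5, 240.1]
tcp_rot: [[-0.581, 0.814, 0.002], [0.814, 0.581, -0.001], [-0.002, 0.001, -1.0]]
ft_force: [0.5, -1.1, -1.4]
gripper_width: 33.6
t 5.575 shift [-1.2 -1.3 65.1] twist [0.001 0.001 0.849] F [ 0.5 -1.1 -1.4] w 33.6 tcp [536.2 142.5 240.1]
```

```bash

python3 -m pendant '[{"translation":[0,0,15],"twist":[0,0,0.18]},{"translation":[0,0,30],"twist":[0,0,0.36]},{"translation":[-1.2,-1.3,45],"twist":[0,0,0.54]},{"translation":[-1.2,-1.3,58],"twist":[0,0,0.72]},{"translation":[-1.2,-1.3,65],"twist":[0.001,0.001,0.849]}]'
python3 -m pendant '[{"translation":[0,0,0],"twist":[0,0,0]},{"translation":[0,0,0],"twist":[0,0,0]},{"translation":[0,0,0],"twist":[0,0,0]}]' >/dev/null
python3 need.py 535.9 140.7 175 76.9
python3 - <<'E'
from h import *
import pickle
I=[]
for n in('wrist','scene','side'):
    c=snap(n); pickle.dump(c,open(n+'2.pkl','wb')); I.append(c)
    o=c['T']; p=o[:3,:3].T@(np.array([535.9,140.7,130])-o[:3,3]); u=int(c['fx']*p[0]/p[2]+c['cx']); v=int(c['fy']*p[1]/p[2]+c['cy']); print(n,u,v)
    if n=='wrist': a=cv2.resize(c['pixels'],(800,600)) if 0 else c['pixels'][max(0,v-150):v+110,max(0,u-130):u+130]; w=cv2.resize(a,(400,400),interpolation=2)
    else:
        a=cv2.resize(c['pixels'][v-45:v+35,u-40:u+40],(400,400),interpolation=2); w=np.hstack([w,a]) if n=='scene' else w; s=a
print(w.shape); cv2.imwrite('pics/ins.png',w)
cv2.imwrite('pics/side_ins.png',s)
E
```

```text
time_s: 6.2
tcp_pos: [535.0, 138.6, 173.4]
tcp_rot: [[0.228, 0.974, -0.003], [0.974, -0.228, -0.001], [-0.002, -0.003, -1.0]]
ft_force: [-0.4, -0.5, -0.5]
gripper_width: 33.7
t 6.575 shift [ 1.9 -0.7 -0.4] twist [-0.     0.001  0.004] F [-0.1  0.1  0. ] w 33.6 tcp [536.1 138.7 174.6]
wrist 317 263
scene 308 202
side 350 281
(400, 800, 3)
```

View pics/ins.png

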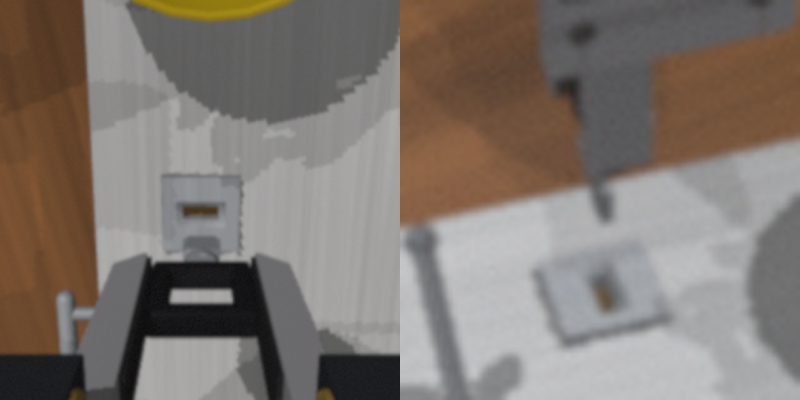

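View pics/side_ins.png

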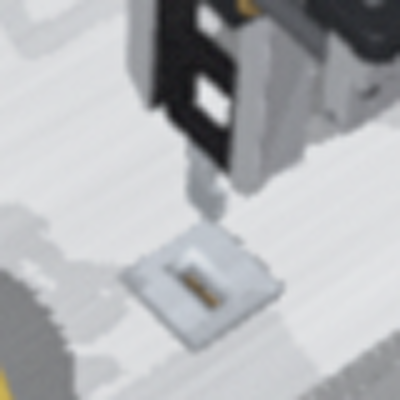

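```bash
python3 - <<'E'
from h import *
import pickle
C={n:pickle.load(open(n+'2.pkl','rb')) for n in('scene','side','wrist')}
def ray(c,u,v,z):
    r=c['T'][:3,:3]@np.array([(u-c['cx'])/c['fx'],(v-c['cy'])/c['fy'],1]); o=c['T'][:3,3]; return o,r,(o+r*(z-o[2])/r[2])
def tri(a,b):
    A=0;B=0
    for o,r,_ in(a,b):
        r=r/np.linalg.norm(r); P=np.eye(3)-np.outer(r,r); A=A+P; B=B+P@o
    return np.linalg.solve(A,B)
s,d,w=C['scene'],C['side'],C['wrist']
print('tip',tri(ray(s,309,200.6,0),ray(d,351,278.8,0)),ray(s,309,200.6,139)[2],ray(d,351,278.8,139)[2])
print('slot',tri(ray(s,308.8,214.8,0),ray(d,349.8,292.8,0)),ray(s,308.8,214.8,103)[2],ray(d,349.8,292.8,103)[2])
k=260/400; print('wrist slot',ray(w,187+200*k,113+210*k,103)[2])
# face centre via depth
for n,c in C.items():
    W=cloud(c); p=W.reshape(-1,3); m=(np.abs(p[:,0]-536)<24)&(np.abs(p[:,1]-140.7)<24)&(p[:,2]>102)&(p[:,2]<105); q=p[m]; ux=np.array([.974,-.226]);uy=np.array([.226,.974])
    if len(q)>50: a=q[:,:2]@ux;b=q[:,:2]@uy; ca=np.mean(np.percentile(a,[3,97]));cb=np.mean(np.percentile(b,[3,97])); print(n,len(q),np.ptp(np.percentile(a,[3,97])),np.ptp(np.percentile(b,[3,97])),ca*ux+cb*uy)
E
```

```text
tip [536.56322606 140.0330778  135.29233054] [540.45572576 138.77729526 139.        ] [534.56103042 141.80541717 139.        ]
slot [535.77090734 140.20981049 101.11773225] [537.14414673 139.21102003 103.        ] [535.1426953  141.60110698 103.        ]
wrist slot [536.03393381 141.93587605 103.        ]
scene 267 35.28072167168273 35.1429695235874 [536.17612165 138.76830736]
side 341 37.771888790508456 37.98695538674801 [537.03599486 141.04311583]
wrist 1743 34.353943667664225 33.58089843753632 [535.70134414 140.561839  ]
```

```bash
python3 - <<'E'
from h import *
import pickle
w=pickle.load(open('wrist2.pkl','rb'))
im=w['pixels'].astype(int).sum(2); k=.65
def P(u,v,z):
    r=w['T'][:3,:3]@np.array([(u-w['cx'])/w['fx'],(v-w['cy'])/w['fy'],1]); o=w['T'][:3,3]; return (o+r*(z-o[2])/r[2])
u0=187+201*k
print('col profile',[ (v,im[v,int(u0)]) for v in range(236,286)])
print('row tip',[ (u,im[272,u]) for u in range(296,340)])
print('row slot',[ (u,im[249,u]) for u in range(290,346)])
print(w['range_z'][236:286:2,int(u0)])
for v in range(264,274,2): print(v,P(u0,v,137),P(u0,v,139))
print(P(u0,249,103))
E
```

```text
col profile [(236, np.int64(422)), (237, np.int64(424)), (238, np.int64(423)), (239, np.int64(421)), (240, np.int64(424)), (241, np.int64(422)), (242, np.int64(416)), (243, np.int64(396)), (244, np.int64(349)), (245, np.int64(291)), (246, np.int64(243)), (247, np.int64(202)), (248, np.int64(168)), (249, np.int64(151)), (250, np.int64(161)), (251, np.int64(203)), (252, np.int64(247)), (253, np.int64(288)), (254, np.int64(321)), (255, np.int64(361)), (256, np.int64(397)), (257, np.int64(415)), (258, np.int64(423)), (259, np.int64(426)), (260, np.int64(426)), (261, np.int64(422)), (262, np.int64(418)), (263, np.int64(417)), (264, np.int64(412)), (265, np.int64(397)), (266, np.int64(357)), (267, np.int64(319)), (268, np.int64(299)), (269, np.int64(296)), (270, np.int64(298)), (271, np.int64(294)), (272, np.int64(297)), (273, np.int64(295)), (274, np.int64(296)), (275, np.int64(305)), (276, np.int64(318)), (277, np.int64(348)), (278, np.int64(368)), (279, np.int64(360)), (280, np.int64(343)), (281, np.int64(318)), (282, np.int64(259)), (283, np.int64(168)), (284, np.int64(90)), (285, np.i
[... 2255 characters left out ...]
76987 261.55692 261.58102 264.29797 283.53027
 279.7685  273.97015 270.10458 267.39893 267.33414 265.06195 265.72998
 266.1645  265.58093 224.03433 221.04431 218.64319 215.33664 197.22798
 196.24501 197.69048 198.59172 194.796  ]
264 [536.79153553 142.95723052 137.        ] [536.95394119 143.65567764 139.        ]
266 [536.49459897 141.65864989 137.        ] [536.65974449 142.36907913 139.        ]
268 [536.19670331 140.35587488 137.        ] [536.36459754 141.07832496 139.        ]
270 [535.89784389 139.04888514 137.        ] [536.06849573 139.78339494 139.        ]
272 [535.59801605 137.73766018 137.        ] [535.77143442 138.48426878 139.        ]
[536.57216389 142.19837546 103.        ]
```

Tip against slot: the wrist view and triangulation agree on about 0.9 mm along tool y. Along tool x they say 0.2 to 1.8 mm, so I take 1.0. Correct and enter the bevel.

```bash

python3 -m pendant '[{"translation":[1,-0.9,0],"twist":[0,0.001,0.004]},{"translation":[1,-0.9,15],"twist":[0,0.001,0.004]},{"translation":[1,-0.9,30],"twist":[0,0.001,0.004]},{"translation":[1,-0.9,34],"twist":[0,0.001,0.004]},{"translation":[1,-0.9,37],"twist":[0,0.001,0.004]}]'
python3 -m pendant '[{"translation":[0,0,2],"twist":[0,0,0]},{"translation":[0,0,4],"twist":[0,0,0]},{"translation":[0,0,4],"twist":[0,0,0]}]'
python3 need.py 536.8 139.7 112.8 76.9
```

```text
time_s: 7.35
tcp_pos: [534.9, 139.7, 136.1]
tcp_rot: [[0.228, 0.974, -0.003], [0.974, -0.228, -0.001], [-0.001, -0.003, -1.0]]
ft_force: [0.2, -0.3, -1.1]
gripper_width: 33.6
time_s: 7.72
tcp_pos: [535.2, 139.7, 132.9]
tcp_rot: [[0.228, 0.974, -0.002], [0.974, -0.228, -0.0], [-0.001, -0.001, -1.0]]
ft_force: [-0.5, 0.0, -1.4]
gripper_width: 34.1
t 7.725 shift [ 0.3  1.6 20.1] twist [-0.001  0.001 -0.001] F [-0.5  0.  -1.4] w 34.1 tcp [535.2 139.7 132.9]
```

```bash

python3 -m pendant '[{"translation":[0,0,3],"twist":[0,0,0]},{"translation":[0,0,6],"twist":[0,0,0]},{"translation":[0,0,9],"twist":[0,0,0]},{"translation":[0,0,12],"twist":[0,0,0]},{"translation":[0,0,12],"twist":[0,0,0]}]'
python3 -m pendant '[{"translation":[0,0,3],"twist":[0,0,0]},{"translation":[0,0,6],"twist":[0,0,0]},{"translation":[0,0,6],"twist":[0,0,0]}]'
python3 need.py 536.8 139.7 112.8 76.9
```

```text
time_s: 8.35
tcp_pos: [534.8, 139.5, 120.2]
tcp_rot: [[0.228, 0.974, -0.003], [0.974, -0.228, -0.001], [-0.001, -0.003, -1.0]]
ft_force: [-0.9, -0.5, -0.6]
gripper_width: 33.9
time_s: 8.72
tcp_pos: [535.1, 139.4, 114.5]
tcp_rot: [[0.228, 0.974, -0.002], [0.974, -0.228, -0.001], [-0.001, -0.002, -1.0]]
ft_force: [0.1, -1.7, -1.3]
gripper_width: 33.9
t 8.725 shift [0.7 1.6 1.7] twist [-0.002  0.001 -0.002] F [ 0.1 -1.7 -1.3] w 33.9 tcp [535.1 139.4 114.5]
```

```bash

python3 -m pendant '[{"translation":[0,0,1.5],"twist":[0,0,0]},{"translation":[0,0,3],"twist":[0,0,0]},{"translation":[0,0,3],"twist":[0,0,0]}]'
python3 - <<'E'
from h import *
c=snap('scene'); d=snap('side'); w=snap('wrist')
a=cv2.resize(c['pixels'][165:245,268:348],(400,400),interpolation=2); b=cv2.resize(d['pixels'][240:320,310:390],(400,400),interpolation=2)
cv2.imwrite('pics/home.png',np.hstack([a,b])); cv2.imwrite('pics/home_w.png',w['pixels'])
E
```

```text
time_s: 9.1
tcp_pos: [535.2, 139.5, 112.3]
tcp_rot: [[0.228, 0.974, -0.001], [0.974, -0.228, -0.001], [-0.001, -0.001, -1.0]]
ft_force: [-1.8, -3.2, 2.1]
gripper_width: 33.7
```

View pics/home.png

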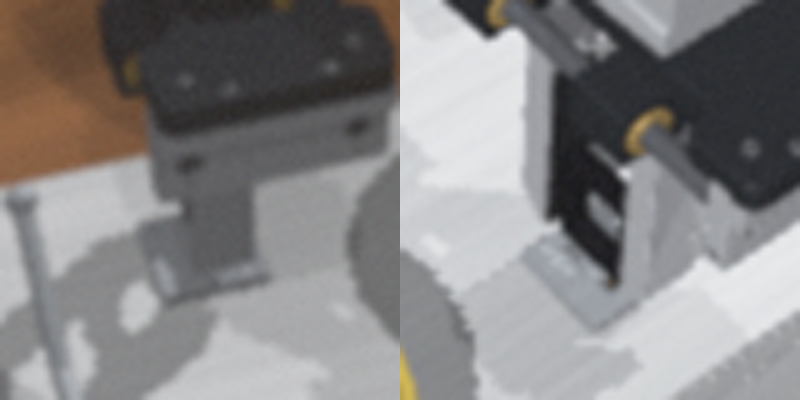

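The pictures show the bow down at the face at (610,280), so the bit is in the slot. I press on until the collar carries force.

```bash

python3 -m pendant '[{"translation":[0,0,1],"twist":[0,0,0]},{"translation":[0,0,2],"twist":[0,0,0]},{"translation":[0,0,2],"twist":[0,0,0]}]'
python3 need.py 536.8 139.7 112.8 76.9
```

```text
time_s: 9.62
tcp_pos: [535.3, 139.5, 112.1]
tcp_rot: [[0.228, 0.974, -0.0], [0.974, -0.228, -0.001], [-0.001, -0.0, -1.0]]
ft_force: [-3.6, -4.4, 9.9]
gripper_width: 33.7
t 9.625 shift [ 0.5  1.4 -0.7] twist [-0.     0.001 -0.001] F [-3.6 -4.4  9.9] w 33.7 tcp [535.3 139.5 112.1]
```

About 10 N comes up without further descent at the predicted home depth. Now I turn clockwise (+tool z), compensating the 1.3 mm axis offset.

```bash

python3 -m pendant '[{"translation":[0,-0.15,0],"twist":[0,0,0.12]},{"translation":[0,-0.3,0],"twist":[0,0,0.24]},{"translation":[0.1,-0.45,0],"twist":[0,0,0.36]},{"translation":[0.15,-0.6,0],"twist":[0,0,0.48]},{"translation":[0.2,-0.7,0],"twist":[0,0,0.6]}]'
python3 - <<'E'
from rig import robot
s=robot.state();print(s['moment'],s['ft_force'],s['joint_positions'].round(2))
E
```

```text
time_s: 10.25
tcp_pos: [534.5, 139.5, 112.0]
tcp_rot: [[0.74, 0.672, -0.001], [0.672, -0.74, -0.002], [-0.002, 0.001, -1.0]]
ft_force: [-3.8, -5.1, 10.3]
gripper_width: 33.7
[-0.98278457  0.86751797  0.15186002] [-3.84364897 -5.05672011 10.26400166] [ 0.15  0.13  1.51 -0.    1.5   0.99]
```

```bash

python3 -m pendant '[{"translation":[0,-0.15,0],"twist":[0,0,0.12]},{"translation":[0,-0.3,0],"twist":[0,0,0.24]},{"translation":[0.1,-0.45,0],"twist":[0,0,0.36]},{"translation":[0.15,-0.6,0],"twist":[0,0,0.48]},{"translation":[0.2,-0.7,0],"twist":[0,0,0.58]}]'
python3 -m pendant '[{"translation":[0,0,0],"twist":[0,0,0]},{"translation":[0,0,0],"twist":[0,0,0]}]'
python3 - <<'E'
from h import *
s=robot.state();print(s['moment'],s['ft_force'],s['joint_positions'].round(2))
d=snap('side'); cv2.imwrite('pics/side3.png',np.hstack([d['pixels'][180:400,200:500]]))
cv2.imwrite('pics/side3.png',cv2.resize(d['pixels'][180:400,200:500],None,fx=2,fy=2))
E
```

```text
time_s: 10.88
tcp_pos: [534.6, 140.1, 112.0]
tcp_rot: [[0.988, 0.157, 0.0], [0.157, -0.988, -0.002], [0.0, 0.002, -1.0]]
ft_force: [-3.9, -4.8, 9.1]
gripper_width: 33.9
time_s: 11.12
tcp_pos: [534.7, 140.2, 112.1]
tcp_rot: [[0.987, 0.16, 0.001], [0.16, -0.987, -0.001], [0.0, 0.001, -1.0]]
ft_force: [-4.1, -4.5, 9.4]
gripper_width: 33.6
[-0.96622475  0.61511315  0.06996433] [-4.10178988 -4.50310251  9.39441183] [ 0.15  0.13  1.51 -0.    1.5   1.56]
```

View pics/side3.png

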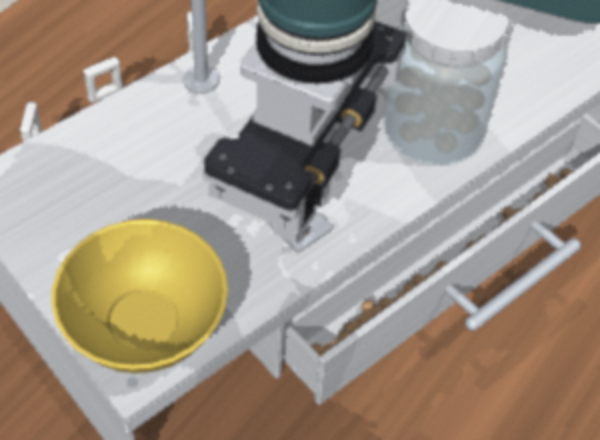

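The tray is out, with its treats visible at (430,270) and its handle at (520,280). The jar and bowl are untouched. Turn back.

```bash

python3 -m pendant '[{"translation":[0,0.15,0],"twist":[0,0,-0.12]},{"translation":[0,0.3,0],"twist":[0,0,-0.24]},{"translation":[0.1,0.45,0],"twist":[0,0,-0.36]},{"translation":[0.15,0.6,0],"twist":[0,0,-0.48]},{"translation":[0.2,0.7,0],"twist":[0,0,-0.58]}]' >/dev/null
python3 -m pendant '[{"translation":[0,0.15,0],"twist":[0,0,-0.12]},{"translation":[0,0.3,0],"twist":[0,0,-0.24]},{"translation":[0.1,0.45,0],"twist":[0,0,-0.36]},{"translation":[0.15,0.6,-1],"twist":[0,0,-0.48]},{"translation":[0.2,0.7,-2],"twist":[0,0,-0.6]}]'
python3 -m pendant '[{"translation":[0,0,0],"twist":[0,0,0]},{"translation":[0,0,0],"twist":[0,0,0]}]'
python3 need.py 535.3 139.5 175 76.9; python3 -c "
from rig import robot
s=robot.state();print(s['moment'])"
```

```text
time_s: 12.42
tcp_pos: [536.5, 139.2, 112.4]
tcp_rot: [[0.225, 0.974, 0.002], [0.974, -0.225, -0.001], [-0.001, 0.002, -1.0]]
ft_force: [2.4, -3.6, 0.6]
gripper_width: 33.7
time_s: 12.68
tcp_pos: [536.4, 139.2, 112.3]
tcp_rot: [[0.23, 0.973, 0.001], [0.973, -0.23, -0.001], [-0.001, 0.002, -1.0]]
ft_force: [3.0, -5.1, 2.5]
gripper_width: 33.6
t 12.675 shift [ -0.   -1.  -62.7] twist [ 0.002  0.001 -0.004] F [ 3.  -5.1  2.5] w 33.6 tcp [536.4 139.2 112.3]
[-0.93091652 -0.66740961  0.05676181]
```

```bash

python3 -m pendant '[{"translation":[0,-0.7,0],"twist":[0,0,-0.004]},{"translation":[0,-0.7,-3],"twist":[0,0,-0.004]},{"translation":[0,-0.7,-6],"twist":[0,0,-0.004]},{"translation":[0,-0.7,-10],"twist":[0,0,-0.004]},{"translation":[0,-0.7,-10],"twist":[0,0,-0.004]}]'
python3 need.py 535.3 139.5 175 76.9
```

```text
time_s: 13.3
tcp_pos: [534.6, 139.8, 120.8]
tcp_rot: [[0.225, 0.974, -0.002], [0.974, -0.225, -0.001], [-0.001, -0.002, -1.0]]
ft_force: [4.3, -3.2, -3.9]
gripper_width: 34.2
t 13.3 shift [ -0.2   0.6 -54.2] twist [-0.002  0.001  0.002] F [ 4.3 -3.2 -3.9] w 34.2 tcp [534.6 139.8 120.8]
```

```bash

python3 -m pendant '[{"translation":[0,0.3,-6],"twist":[0,0,0.001]},{"translation":[0,0.3,-12],"twist":[0,0,0.001]},{"translation":[0,0.3,-20],"twist":[0,0,0.001]},{"translation":[0,0.3,-28],"twist":[0,0,0.001]},{"translation":[0,0.3,-36],"twist":[0,0,0.001]}]'
python3 -m pendant '[{"translation":[0,0,-25],"twist":[0,0,0]},{"translation":[0,0,-50],"twist":[0,0,0]},{"translation":[0,0,-75],"twist":[0,0,0]},{"translation":[0,0,-98],"twist":[0,0,0]},{"translation":[0,0,-98],"twist":[0,0,0]}]'
python3 need.py 591 51.4 250 166.9
python3 - <<'E'
from h import *
import pickle
c=snap('scene'); d=snap('side'); w=snap('wrist'); pickle.dump((c,d,w),open('out.pkl','wb'))
cv2.imwrite('pics/out.png',np.hstack([cv2.resize(d['pixels'][180:330,250:400],(400,400)),cv2.resize(w['pixels'][150:450,170:470],(400,400))]))
E
```

```text
time_s: 13.92
tcp_pos: [534.6, 140.3, 158.8]
tcp_rot: [[0.225, 0.974, -0.002], [0.974, -0.225, 0.0], [0.0, -0.002, -1.0]]
ft_force: [-0.0, 0.3, -0.2]
gripper_width: 33.9
time_s: 14.55
tcp_pos: [535.9, 140.2, 258.7]
tcp_rot: [[0.225, 0.974, 0.003], [0.974, -0.225, 0.001], [0.002, 0.003, -1.0]]
ft_force: [-0.1, 0.2, -0.2]
gripper_width: 33.8
t 14.55 shift [-74.2  73.7   8.8] twist [ 4.000e-03  1.000e-03 -1.569e+00] F [-0.1  0.2 -0.2] w 33.8 tcp [535.9 140.2 258.7]
```

View pics/out.png

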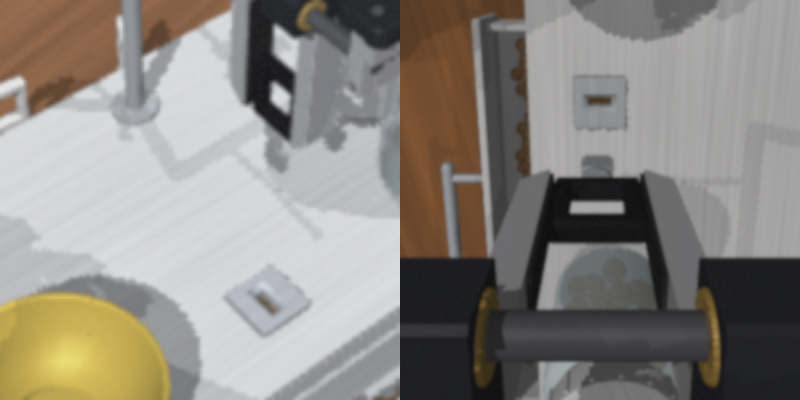

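The key is upright between the pads and fully out at left (275,150), and the slot is back in line. I reverse the path to the hook.

```bash

python3 -m pendant '[{"translation":[0,0,0],"twist":[0,0,-0.18]},{"translation":[0,20,0],"twist":[0,0,-0.36]},{"translation":[-25,38.8,0],"twist":[0,0,-0.54]},{"translation":[-50,38.8,0],"twist":[0,0,-0.72]},{"translation":[-74.3,38.8,5],"twist":[0.004,0.001,-0.9]}]'
python3 need.py 557 59.3 250 166.9
```

```text
time_s: 15.32
tcp_pos: [555.5, 58.0, 249.2]
tcp_rot: [[-0.628, 0.778, -0.008], [0.778, 0.628, -0.0], [0.005, -0.007, -1.0]]
ft_force: [0.3, 0.2, -0.0]
gripper_width: 33.7
t 15.325 shift [ 0.1  2.  -0.8] twist [-0.005 -0.007 -0.663] F [ 0.3  0.2 -0. ] w 33.7 tcp [555.5  58.  249.2]
```

```bash

python3 -m pendant '[{"translation":[0,0,0],"twist":[0,0,-0.18]},{"translation":[0,0,2],"twist":[0,0,-0.36]},{"translation":[0,0,4],"twist":[0,0,-0.54]},{"translation":[0,0,4],"twist":[0,0,-0.669]},{"translation":[0,0,4],"twist":[0,0,-0.669]}]'
python3 -m pendant '[{"translation":[0,0,0],"twist":[0,0,0]},{"translation":[0,0,0],"twist":[0,0,0]},{"translation":[0,0,0],"twist":[0,0,0]}]' >/dev/null
python3 need.py 591 51.4 250.1 166.9
```

```text
time_s: 15.95
tcp_pos: [555.4, 58.7, 245.2]
tcp_rot: [[-0.974, 0.228, -0.009], [0.228, 0.974, -0.0], [0.008, -0.002, -1.0]]
ft_force: [0.4, -0.5, -0.8]
gripper_width: 34.0
t 16.325 shift [-35.7   0.8  -3.5] twist [-0.002 -0.006 -0.001] F [ 0.1  0.5 -0. ] w 33.6 tcp [556.   58.7 246.8]
```

```bash

python3 -m pendant '[{"translation":[-18,0.8,-3.5],"twist":[-0.002,-0.006,0]},{"translation":[-35.7,0.8,-3.5],"twist":[-0.002,-0.006,0]},{"translation":[-35.7,0.8,-3.5],"twist":[-0.002,-0.006,0]},{"translation":[-35.7,0.8,-3.5],"twist":[-0.002,-0.006,0]},{"translation":[-35.7,0.8,-3.5],"twist":[-0.002,-0.006,0]}]'
python3 need.py 591 51.4 250.1 166.9
python3 - <<'E'
from h import *
c=snap('scene'); d=snap('side'); w=snap('wrist')
def pr(c,p):
    q=c['T'][:3,:3].T@(np.array(p)-c['T'][:3,3]); return int(c['fx']*q[0]/q[2]+c['cx']),int(c['fy']*q[1]/q[2]+c['cy'])
L=[]
for c in(d,w):
    u,v=pr(c,[600,48,255]); r=60 if c is d else 90; print(u,v); v=min(v,480-r); L.append(cv2.resize(c['pixels'][v-r:v+r,u-r:u+r],(400,400),interpolation=2))
cv2.imwrite('pics/hook.png',np.hstack(L))
E
```

```text
time_s: 16.95
tcp_pos: [590.5, 51.6, 250.4]
tcp_rot: [[-0.974, 0.227, 0.001], [0.227, 0.974, 0.0], [-0.001, 0.001, -1.0]]
ft_force: [0.3, -0.1, -0.6]
gripper_width: 33.9
t 16.95 shift [-0.5 -0.1  0.3] twist [0.001 0.001 0.   ] F [ 0.3 -0.1 -0.6] w 33.9 tcp [590.5  51.6 250.4]
356 170
312 315
```

View pics/hook.png

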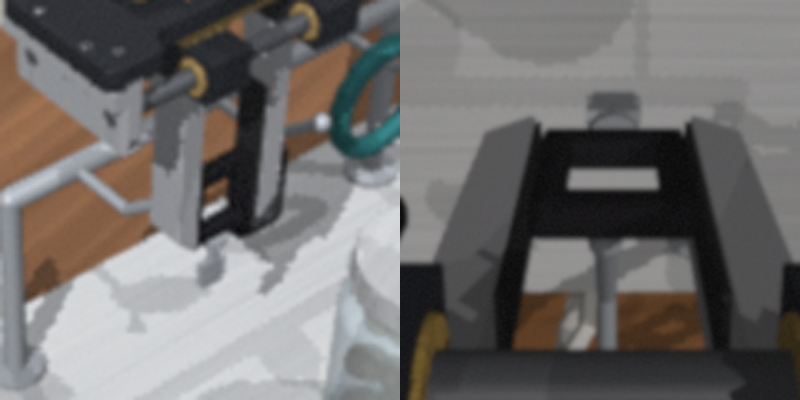

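The key window at right-view (613,180) is lined up with the wire at (605,270), about 2 mm to the left and inside the ±5 mm margin. Shift 1 mm and slide on.

```bash

python3 -m pendant '[{"translation":[-0.5,-1,0],"twist":[0,0,0]},{"translation":[-13,-1,9],"twist":[0,0,0]},{"translation":[-25,-1,19],"twist":[0,0,0]},{"translation":[-35,-1,27.2],"twist":[0,0,0]},{"translation":[-45,-1,35.6],"twist":[0,0,0]}]'
python3 -m pendant '[{"translation":[-5,0,4],"twist":[0,0,0]},{"translation":[-10,0,8.4],"twist":[0,0,0]},{"translation":[-15,0,12.4],"twist":[0,0,0]},{"translation":[-19,0,13.4],"twist":[0,0,0]},{"translation":[-21,0,13.4],"twist":[0,0,0]}]'
python3 need.py 657.4 36 191.5 166.9
```

```text
time_s: 17.73
tcp_pos: [635.3, 39.9, 213.2]
tcp_rot: [[-0.974, 0.227, -0.001], [0.227, 0.974, 0.0], [0.001, 0.0, -1.0]]
ft_force: [0.2, 1.0, -0.4]
gripper_width: 33.7
time_s: 18.35
tcp_pos: [655.2, 35.4, 201.2]
tcp_rot: [[-0.974, 0.227, 0.001], [0.227, 0.974, 0.0], [-0.001, 0.0, -1.0]]
ft_force: [-0.2, -0.2, 0.0]
gripper_width: 33.7
t 18.35 shift [-2.   1.   9.7] twist [ 0.     0.001 -0.   ] F [-0.2 -0.2  0. ] w 33.7 tcp [655.2  35.4 201.2]
```

```bash

python3 -m pendant '[{"translation":[-2,1,3],"twist":[0,0,0]},{"translation":[-2,1,6],"twist":[0,0,0]},{"translation":[-2,1,8.5],"twist":[0,0,0]},{"translation":[-2,1,9.7],"twist":[0,0,0]},{"translation":[-2,1,9.7],"twist":[0,0,0]}]'
python3 need.py 657.4 36 191.5 166.9
python3 - <<'E'
from h import *
d=snap('side'); c=snap('scene')
cv2.imwrite('pics/hang.png',np.hstack([cv2.resize(d['pixels'][125:235,280:390],(400,400),interpolation=2),cv2.resize(c['pixels'][195:305,230:340],(400,400),interpolation=2)]))
E
```

```text
time_s: 18.98
tcp_pos: [657.2, 36.0, 191.5]
tcp_rot: [[-0.974, 0.227, 0.001], [0.227, 0.974, 0.0], [-0.001, 0.0, -1.0]]
ft_force: [0.1, -0.1, -0.7]
gripper_width: 33.9
t 18.975 shift [-0.2  0.1  0.1] twist [ 0.     0.001 -0.   ] F [ 0.1 -0.1 -0.7] w 33.9 tcp [657.2  36.  191.5]
```

View pics/hang.png

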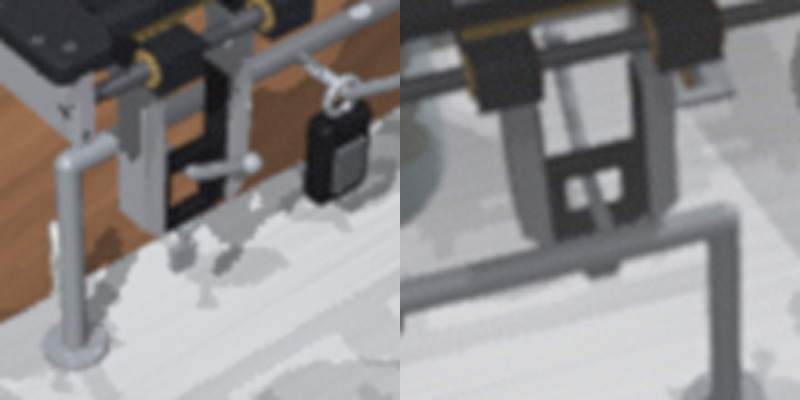

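The wire passes through the window in both views: left with the ball at (250,163), right with the wire inside at (590,190). Lower a hair, open slowly, then retreat straight up.

```bash

python3 -m pendant '[{"translation":[0,0,0.5],"twist":[0,0,0]},{"translation":[0,0,1],"twist":[0,0,0]},{"translation":[0,0,1],"twist":[0,0,0]}]'
python3 -m pendant '[{"translation":[0,0,1],"twist":[0,0,0]},{"translation":[0,0,1],"twist":[0,0,0]}]' 42
python3 -m pendant '[{"translation":[0,0,0],"twist":[0,0,0]},{"translation":[0,0,0],"twist":[0,0,0]},{"translation":[0,0,0],"twist":[0,0,0]},{"translation":[0,0,0],"twist":[0,0,0]}]' 70
python3 -m pendant '[{"translation":[0,0,-15],"twist":[0,0,0]},{"translation":[0,0,-40],"twist":[0,0,0]},{"translation":[0,0,-70],"twist":[0,0,0]},{"translation":[0,0,-110],"twist":[0,0,0]},{"translation":[0,0,-150],"twist":[0,0,0]}]'
```

```text
time_s: 19.45
tcp_pos: [657.3, 36.0, 191.3]
tcp_rot: [[-0.974, 0.227, 0.002], [0.227, 0.974, 0.0], [-0.001, 0.001, -1.0]]
ft_force: [-0.8, 0.4, 2.9]
gripper_width: 33.8
time_s: 19.7
tcp_pos: [657.1, 36.0, 188.6]
tcp_rot: [[-0.974, 0.227, -0.0], [0.227, 0.974, 0.0], [0.0, 0.0, -1.0]]
ft_force: [-0.1, 0.2, -0.5]
gripper_width: 39.5
time_s: 20.2
tcp_pos: [657.3, 36.0, 189.5]
tcp_rot: [[-0.974, 0.227, 0.001], [0.227, 0.974, 0.0], [-0.001, 0.0, -1.0]]
ft_force: [-1.4, 0.4, 0.6]
gripper_width: 65.9
time_s: 20.82
tcp_pos: [657.0, 35.9, 342.1]
tcp_rot: [[-0.974, 0.227, 0.002], [0.227, 0.974, 0.0], [-0.002, 0.001, -1.0]]
ft_force: [-0.1, -1.1, 0.4]
gripper_width: 65.8
```

```bash

python3 -m pendant '[{"translation":[50,0,0],"twist":[0,0,0]},{"translation":[100,0,0],"twist":[0,0,0]},{"translation":[150,0,0],"twist":[0,0,0]},{"translation":[200,0,0],"twist":[0,0,0]},{"translation":[250,0,0],"twist":[0,0,0]}]'
python3 -m pendant '[{"translation":[0,0,0],"twist":[0,0,0]},{"translation":[0,0,0],"twist":[0,0,0]},{"translation":[0,0,0],"twist":[0,0,0]},{"translation":[0,0,0],"twist":[0,0,0]},{"translation":[0,0,0],"twist":[0,0,0]}]' >/dev/null
python3 - <<'E'
from h import *
c=snap('scene'); d=snap('side')
cv2.imwrite('pics/final.png',c['pixels'])
boxes={'key':(c,(262,225,305,270)),'key_s':(d,(315,155,348,192)),'clk':(c,(203,256,230,290))}
for k,(cc,(a,b,e,f)) in boxes.items():
    p=cloud(cc)[b:f,a:e].reshape(-1,3); im=cc['pixels'][b:f,a:e].reshape(-1,3); q=p[(im.max(1)<75)&(p[:,2]>140)]; print(k,len(q),np.median(q,0).round(1),np.percentile(q,[3,97],axis=0).round(1).tolist())
E
```

```text
time_s: 21.45
tcp_pos: [412.0, 92.9, 340.9]
tcp_rot: [[-0.974, 0.227, 0.003], [0.227, 0.974, 0.001], [-0.003, 0.001, -1.0]]
ft_force: [-0.5, 0.4, 0.1]
gripper_width: 66.3
key 331 [658.3  31.1 217.7] [[653.3, 18.6, 191.9], [664.0, 48.9, 227.3]]
key_s 277 [655.   40.  211.4] [[648.9, 23.2, 190.0], [661.2, 54.1, 227.6]]
clk 272 [640.1 -53.6 198.2] [[632.6, -67.3, 161.1], [645.0, -40.1, 204.6]]
```

View pics/final.png

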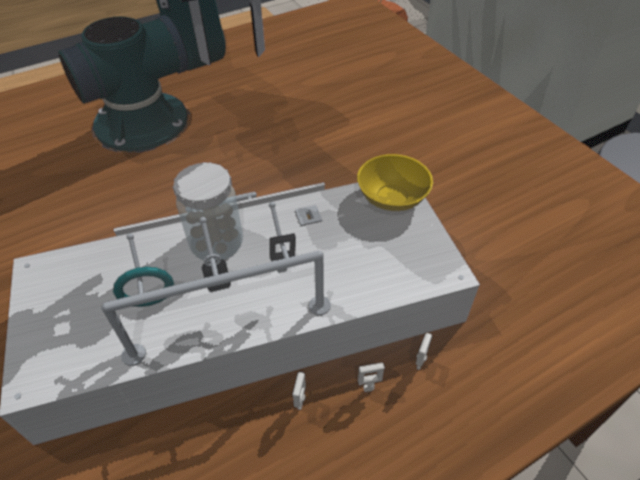

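The key hangs at (282,247) as at the start, within about 1.5 mm. The ring, clicker, jar and bowl are in place, the tray is out and the arm is clear.

```bash
python3 -c "
from rig import robot
print(robot.hand_in())"
```

```text
the job is handed in; nothing more can be done
None
```

The job is handed in. The key opened the tray and is back on its own hook; the clock read about 22 s of the 61 s allowed.

- **What I did:** I took the black square-bow key off the hook nearest the bowl and pushed it into the keyhole. About 10 N built up at the predicted home depth. I then turned it about 1.18 rad clockwise until the tray sprang out, turned it back, drew it out and hung it up again.
- **Key:** its measured position is within about 1.5 mm of where it hung at the start, tip down.
- **Tray and lock:** the tray was plainly open in the pictures, but I did not measure how far. The slot was back in line when the key came out, which is my only check on the lock angle.
- **Other things:** the clicker measures within 1 mm of its start. The ring, jar and bowl look unmoved in the last picture. The arm was well clear of everything.
- **One disagreement:** before insertion, the estimates of the tip's offset from the slot along the shelf's width ranged from 0.2 to 1.8 mm. I used 1.0 mm, and the key went in with no noticeable side force.

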